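# Free the instrument box from its assembly jig

## Task

Two spring clamps on the desk each hold a part in a plywood jig. Lift the arm of the clamp that holds the plain closed metal box (not the finned heat sink) until it passes its hold-open point and stays up by itself; then take the box out and set it down gently and flat inside the shallow grey tray, leaving the clamp open.

Things in the scene. Friction and masses are not known exactly. Their poses are not given: they have to be found in the camera images.
- jig_arm (a joint): Angle (rad) of the steel hold-down arm over the plain box: 0 = closed, level, its rubber foot pressing on the lid; grows as the free end is lifted; stop at 1.75, just past upright. An over-centre spring pulls it shut below about 0.7 and throws it open to the stop above that (let go beyond 0.8 it stays open). Lifting at the free end takes about 4 N at first.
- jig_bar (a point): Middle of the black cross-bar (16 mm diameter, 26 mm long) at that arm's free end; its end faces can be pinched from above and turn between the fingers. Turns with the arm: x points along the arm (10 mm wide, 10 thick) to the hinge 155 mm away, y along the bar, parallel to the hinge. Closed: bar and hinge 74 mm above the desk, bar 70 mm before the box's centre on the robot's side.
- box_mid (a point): Centre (half-way up) of the plain closed aluminium box, 80 (x) x 50 (y) x 46 mm, 0.26 kg, four lid screws. Starts with x along the arm, underside 12 mm above the desk on a plywood plate 240 x 80 mm, between end stops 12 mm high; long sides free to grip above strips 4 mm high. A like jig near by holds a narrower finned heat sink (34 mm wide) of like length and height.
- tray_in (a point): Middle of the inner floor of the shallow grey tray, 4 mm above the desk. The tray is fixed, 170 mm (its x) x 150 mm (its y) outside, walls 4 mm thick, rim 14 mm above the desk.
Not all that is in view belongs to the job. What is shaped like the part that bears tray_in but purple is not meant.

How it is judged:
On the way:
1. the clamp arm on the plain box stands open past its hold-open point, let go, with the box still in its jig (value of joint jig_arm above 1.3 rad and distance of box_mid from where it was at the start of the episode below 0.02 m and contact force between the fingers and jig_arm below 0.5 N), for 0.2 s.
At the end, for the whole second after the job is handed in: The box lies at rest, lid up and flat (within about 7 degrees) on the tray's inner floor, its underside within 6 mm of the floor and its centre within 60 mm along the tray's x and 50 mm along its y of the middle; the clamp arm that held it is still open, above 1.3 rad (value of joint jig_arm above 1.3 rad and x of box_mid in the frame of tray_in between -0.06 and 0.06 m and y of box_mid in the frame of tray_in between -0.05 and 0.05 m and z of box_mid in the frame of tray_in between 0.017 and 0.029 m and angle between box_mid's own z axis and vertical below 0.12 rad and linear speed of box below 0.02 m/s); the robot touches nothing.
It fails at once if the box falls or flies freely, faster than 0.7 m/s (a drop of over 25 mm) (linear speed of box above 0.7 m/s and contact force between the fingers and box below 0.1 N).
It also fails if it takes over 48 s, if anything falls off the work surface, if the arm or the gripper's body presses on something with over 40 N, if the wrist force passes 120 N, or if a joint passes its speed limit or range.

## Robot

A 7-joint arm with a two-finger parallel gripper is mounted at the origin on the work surface. World frame = base frame: x ahead of the robot, y to its left, z up, the work surface at z = 0. Lengths are in m, angles in rad, forces in N, time in s.
With the tool pointing down it reaches from about 0.425 to 0.825 m from the base axis. Payload 3.6 kg.
Tool frame: the origin (TCP) lies midway between the tips of the shut fingers; the grasp point (between the pads) lies arm.grip_point_offset behind it (arm.grip_point_offset is the distance from the TCP to the grasp point, in m); z points along the fingers, y is the direction in which the jaws open and shut (so a half turn about z gives the same grasp; the last joint's range is limited). The gripper opens to 85 mm and grips with 20 to 120 N. Pads are 22 mm wide; open, the fingers measure 114 mm over their backs; the gripper's body (76 mm by 85 mm) begins 54 mm behind the grasp point. The pads swing forward as they close: fully open they stand 13 mm farther back than shut.
Start: joints at [1.306, 0.615, -0.013, 1.423, 0.008, 1.103, -0.04], TCP at [0.154, -0.632, 0.231] pointing down, gripper open.
Joint ranges: [-3.12, 3.12], [-0.3, 2.06], [-1.34, 1.32], [0.26, 2.42], [-1.36, 4.5], [0.01, 1.98], [-2.84, 2.84]. Speed limits (rad/s): [2.79, 2.79, 3.14, 3.14, 3.14, 3.14, 3.14].

## Interface

Orientations are given as a rotation vector (axis times angle).
In Python, from rig import arm, ik, grab_frame, order gives the robot as it stands. Calls block until the motion is done:
- arm.reach(position, orientation): joint-space move of the TCP to a pose.
- arm.line_to(position, orientation=None, feed=0.15, force_limit=None): straight line of the TCP; orientation=None keeps the orientation; feed is the mean speed in m/s. With force_limit (N) it stops when the force on the tool has changed by that much, and returns True; else False.
- arm.move_j(angles): joint-space move.
- arm.grip(opening, strength=None): finger opening in m; strength is the grip in N (None keeps the last); returns when the fingers have stopped.
- arm.pause(seconds).
- ik(position, orientation): joint angles nearest the present ones, or None.
- grab_frame(name): name is "side" or "top" or "wrist"; returns a dict with "img" (420x560x3 uint8, blue, green, red), "range_z" (420x560 float32, m along the optical axis (not along the pixel's ray), 0 where there is no reading), "fovy" (degrees; the focal length in pixels is half the picture's height over the tangent of half this angle, whatever the lens; pixels are square), "cx", "cy" (the principal point, pixels), "dist" ([k1, k2, p1, p2, k3] as OpenCV has them; the pictures are not rectified), "extrinsics" (4x4, takes a point from camera to world coordinates); the wrist camera has in their place "hand_eye" (4x4, takes a point from camera to tool coordinates, whose origin is the TCP and whose axes are the flange's). Camera axes: x right, y down, z forward; pixel columns grow to the right and rows downward; lengths in m; the calibration is good to about 2 mm. A picture is of the moment at which its call begins: read the wrist's pose just before it.
A pose or a line that the arm cannot do raises arm.PlanningError and nothing moves.
- order.job_done(): hands the job in, once; it reports no verdict.
Readings, each from a call of its own:
- arm.read_time(): time.
- arm.read_q(): joint angles.
- arm.read_dq(): joint speeds.
- arm.read_joint_efforts(): joint torques, N m.
- arm.read_position(): TCP position.
- arm.read_tcp_rot(): TCP orientation.
- arm.read_contact_force(): force on the tool from outside, world axes, zero at the start.
- arm.read_ft_torque(): the same for the moment, N m.
- arm.read_opening(): finger opening in m.
Only numpy, scipy, OpenCV 4.12 (cv2) and the standard library are available. Lean on these libraries where they do the work, as an engineer would, in place of code of your own. Each camera call takes 0.05 s, during which the arm holds its last target. There are 200 camera calls.

## Working session

There is one attempt and no reset: what is moved stays moved. The work goes in short steps, each a Python script; the robot and the scene stay as the last script left them, time stands still between calls to the robot, and variables do not carry over. Pictures are saved under pics/ and viewed, about 8 in all and at most 12, crops included, and the job is handed in when it is done.

```bash
mkdir -p pics; ls; cat > h.py <<'E'
import numpy as np, cv2
from scipy.spatial.transform import Rotation as R
from rig import arm, ik, grab_frame, order
def K(f):
    h=f["img"].shape[0]; fl=h/2/np.tan(np.radians(f["fovy"])/2)
    return np.array([[fl,0,f["cx"]],[0,fl,f["cy"]],[0,0,1.]])
def pose():
    T=np.eye(4);T[:3,3]=arm.read_position();T[:3,:3]=R.from_rotvec(arm.read_tcp_rot()).as_matrix();return T
def cloud(f,T):
    "world points HxWx3 from depth"
    h,w=f["range_z"].shape
    uv=np.stack(np.meshgrid(np.arange(w),np.arange(h)),-1).reshape(-1,1,2).astype(np.float64)
    n=cv2.undistortPoints(uv,K(f),np.array(f["dist"])).reshape(h,w,2)
    z=f["range_z"][...,None].astype(float)
    p=np.concatenate([n*z,z],-1)@T[:3,:3].T+T[:3,3]
    p[f["range_z"]==0]=np.nan
    return p
def ray(f,T,px,zp):
    n=cv2.undistortPoints(np.array(px,float).reshape(-1,1,2),K(f),np.array(f["dist"])).reshape(-1,2)
    d=np.c_[n,np.ones(len(n))]@T[:3,:3].T
    return T[:3,3]+d*((zp-T[2,3])/d[:,2])[:,None]
E
python3 - <<'E'
from h import *
import pickle
for n in("top","side"):
    f=grab_frame(n);pickle.dump(dict(f),open(n+".pkl","wb"));cv2.imwrite(f"pics/{n}0.png",f["img"])
    print(n,np.round(f["extrinsics"],3).tolist(),f["fovy"])
print(arm.read_tcp_rot(),arm.grip_point_offset,arm.read_time())
E
```

```text
pics
top [[-0.01, -0.984, 0.177, 0.25], [-1.0, 0.013, 0.017, -0.046], [-0.019, -0.177, -0.984, 1.209], [0.0, 0.0, 0.0, 1.0]] 42.729508431396546
side [[-0.776, -0.433, 0.458, -0.132], [-0.63, 0.511, -0.585, 0.726], [0.019, -0.743, -0.669, 0.942], [0.0, 0.0, 0.0, 1.0]] 45.34164294367426
[-3.11694192e+00 -3.74090677e-01  4.09972488e-04] 0.0187 0.1
```

View pics/top0.png

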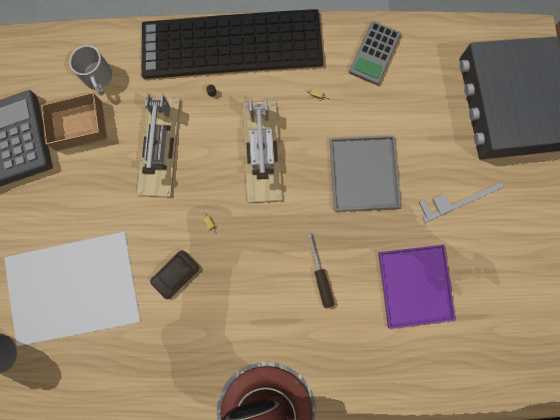

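View pics/side0.png

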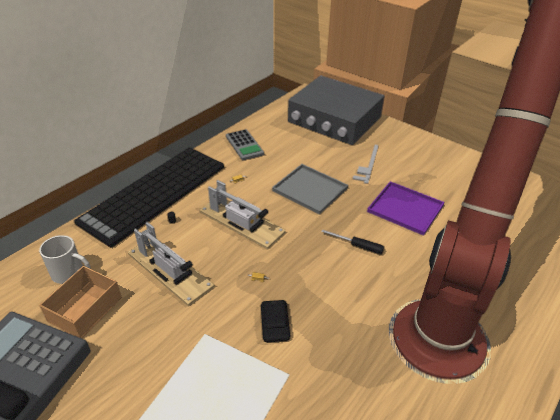

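Candidates: the clamp at top (262,150), which holds a bright, plain, wider box, and the clamp at (157,150), which holds a dark, slatted, narrow part. The first fits. The grey tray is at (365,173); the purple one at (417,286) is the decoy. Next I'll confirm in an enlarged crop and measure.

```bash
python3 - <<'E'
from h import *
import pickle
f=pickle.load(open("top.pkl","rb"));T=np.array(f["extrinsics"]);P=cloud(f,T)
np.save("P.npy",P)
im=f["img"]
a=cv2.resize(im[85:215,225:305],None,fx=4.5,fy=4.5,interpolation=cv2.INTER_CUBIC)
b=cv2.resize(im[85:215,120:200],None,fx=4.5,fy=4.5,interpolation=cv2.INTER_CUBIC)
cv2.imwrite("pics/crop1.png",np.hstack([a,b]))
print("heights mm around box"); 
for v in range(95,205,5): print(v,[int(1000*x) if x==x else -1 for x in P[v,240:290:3,2]])
# tray: grey mask, low saturation
hsv=cv2.cvtColor(im,cv2.COLOR_BGR2HSV)
m=((hsv[...,1]<60)&(hsv[...,2]<160)).astype(np.uint8); k=np.zeros_like(m);k[125:220,320:410]=1;m*=k
c=max(cv2.findContours(m,0,2)[0],key=cv2.contourArea)
r=cv2.minAreaRect(ray(f,T,c.reshape(-1,2),0.012)[:,:2].astype(np.float32));print("tray",r)
# plate: yellowish plywood hard -> height mask 8..16mm
m=((P[...,2]>.007)&(P[...,2]<.09)).astype(np.uint8);k[:]=0;k[90:210,235:295]=1;m*=k
c=max(cv2.findContours(m,0,2)[0],key=cv2.contourArea)
r=cv2.minAreaRect(ray(f,T,c.reshape(-1,2),0.012)[:,:2].astype(np.float32));print("plate",r)
m=((P[...,2]>.045)&(P[...,2]<.064)&(hsv[...,2]>100)).astype(np.uint8)*k
q=P[m>0][:,:2].astype(np.float32);print("box",cv2.minAreaRect(q),q.min(0),q.max(0))
m=(hsv[...,2]<60)&(P[...,2]>.065)&(k>0)&(np.arange(420)[:,None]>160)
print("bar",m.sum(),np.nanmedian(P[m],0),np.argwhere(m).mean(0))
E
```

```text
heights mm around box
95 [-2, -1, -5, 0, -4, -3, 0, 2, 2, -2, -2, -3, -1, -3, -5, 0, -1]
100 [-2, 1, 0, 84, -5, -1, -1, -1, 0, 90, -3, 3, -3, 0, -3, 1, -1]
105 [-2, 11, 15, 11, 80, 8, 67, 12, 6, 90, 10, 14, 6, 1, -2, -2, -3]
110 [-5, 9, 13, 77, 87, 84, 78, 77, 12, 86, 11, 12, 12, 0, -6, -1, -3]
115 [-2, 11, 8, 9, 59, 9, 80, 77, 9, 53, 13, 10, 12, -3, -2, -7, -2]
120 [2, 1, 11, 9, -1, 12, 79, 74, 8, 19, 9, 9, 10, -3, -2, -3, 0]
125 [-1, 0, 12, 10, 14, 10, 75, 80, 7, 13, 9, 9, 8, -3, 0, -3, -1]
130 [2, -3, 9, 13, 21, 56, 75, 79, 60, 57, 58, 15, 8, 1, -3, -2, -2]
135 [-6, 2, 7, 7, 59, 59, 77, 76, 56, 58, 57, 13, 14, -1, 0, -1, 0]
140 [-2, 0, 9, 8, 58, 56, 55, 77, 61, 54, 56, 9, 14, 0, -4, -3, 0]
145 [-3, -4, 7, 13, 57, 52, 65, 79, 67, 53, 57, 11, 15, 1, -3, -1, -1]
150 [0, -2, 7, 12, 56, 61, 57, 79, 57, 52, 54, 58, 19, -1, -4, -1, -3]
155 [1, 1, 9, 17, 59, 57, 56, 78, 58, 58, 57, 59, 19, -3, 1, 5, -2]
160 [-1, -2, 12, 14, 57, 60, 58, 79, 73, 57, 59, 53, 13, -2, 2, -2, -3]
165 [-5, 0, 10, 19, 38, 43, 44, 82, 80, 46, 41, 31, 14, 9, 0, 0, -2]
170 [-1, -4, 14, 7, 19, 27, 20, 75, 79, 21, 20,
[... 172 characters left out ...]
 9, 8, 11, 9, 11, 11, 7, 10, 10, 10, 0, 0, 0]
190 [0, -1, 0, 14, 9, 12, 13, 6, 10, 14, 12, 9, 8, 15, 0, -3, 0]
195 [0, 0, 0, 9, 12, 10, 9, 8, 11, 8, 8, 11, 7, 11, 9, 0, 1]
200 [0, 0, -2, 10, 9, 9, 11, 10, 11, 9, 13, 10, 7, 2, -3, -3, 3]
tray ((0.5296192169189453, -0.22852060198783875), (0.17206324636936188, 0.15169891715049744), 1.8048938512802124)
plate ((0.5891373157501221, 0.006414223462343216), (0.24653027951717377, 0.07990569621324539), 3.0233094692230225)
box ((0.6106049418449402, 0.006559945642948151), (0.14023415744304657, 0.05004775524139404), 2.629742383956909) [ 0.54100955 -0.02039608] [0.68062115 0.03113154]
bar 22 [ 0.50677556 -0.00085596  0.07845692] [176.27272727 263.36363636]
```

View pics/crop1.png

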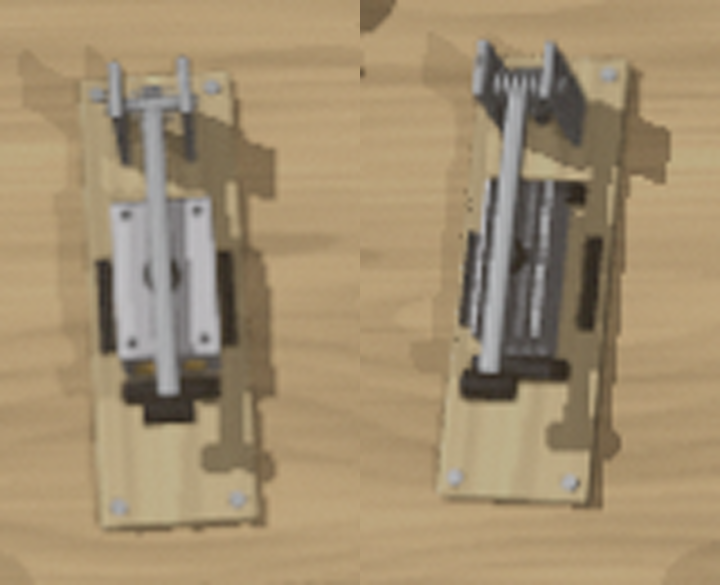

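The crop shows the left clamp (225+x/4.5, 85+y/4.5) holding the plain box with four lid screws, with its bar at top pixel (263,176). The right one holds the finned sink. I'll go above the bar and look from close by.

```bash
cat >> h.py <<'E'
def down(deg):
    a=np.radians(deg)/2; return np.pi*np.array([np.cos(a),np.sin(a),0])
E
python3 - <<'E'
from h import *
import pickle
arm.reach([.507,-.001,.20],down(3))
T=pose();f=grab_frame("wrist");T=T@np.array(f["hand_eye"])
print(np.round(T,3).tolist(),arm.read_time(),arm.read_position(),arm.read_contact_force())
pickle.dump((dict(f),T),open("w1.pkl","wb"));cv2.imwrite("pics/w1.png",f["img"])
E
```

```text
[[0.05, -0.962, -0.269, 0.575], [-0.999, -0.048, -0.014, 0.001], [0.001, 0.27, -0.963, 0.342], [0.0, 0.0, 0.0, 1.0]] 2.7083 [ 0.50717337 -0.00205807  0.19998198] [-0.71771946 -0.77667566 -0.19706836]
```

View pics/w1.png

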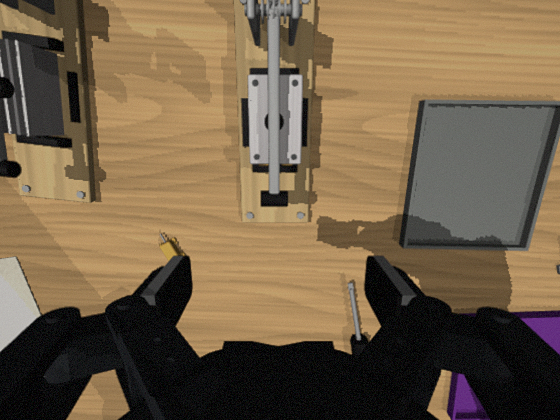

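The wrist view shows the bar at (274,199), the box lid at about (275,118), the fingers on either side at (170,285) and (390,285), and the tray at right. I'll cast the bar and box pixels to points.

```bash
python3 - <<'E'
from h import *
import pickle
f,T=pickle.load(open("w1.pkl","rb"));P=cloud(f,T);im=f["img"];v=im.max(2)
m=np.zeros(v.shape,np.uint8);m[188:210,255:295]=(v[188:210,255:295]<45)
n,l,s,c=cv2.connectedComponentsWithStats(m);i=1+s[1:,4].argmax();print(s[i],c[i])
x,y,w,h=s[i][:4]
print("bar ends/ctr @z.074,.082",ray(f,T,[(x,y+h/2),(x+w,y+h/2),(x+w/2,y+h/2)],.076))
print("bar cloud",np.nanmedian(P[l==i],0))
# lid bright
m=((P[...,2]>.05)&(P[...,2]<.064)).astype(np.uint8);m[:, :240]=0;m[:,310:]=0;m[:65]=0;m[170:]=0
m|=((v>130)&(P[...,2]>.05)).astype(np.uint8)*0
q=P[m>0];print("lid",cv2.minAreaRect(q[:,:2].astype(np.float32)),np.percentile(q,[1,99],axis=0))
hs=cv2.cvtColor(im,cv2.COLOR_BGR2HSV)
# plate edges by height
m=((P[...,2]>.007)&(P[...,2]<.02)).astype(np.uint8);m[:,:215]=0;m[:,330:]=0;m[225:]=0
m=cv2.morphologyEx(m,2,np.ones((3,3)))
print("plate",cv2.minAreaRect(P[m>0][:,:2].astype(np.float32)))
m=((hs[...,1]<50)&(v<140)).astype(np.uint8);m[:,:395]=0;m[255:]=0
c=max(cv2.findContours(m,0,2)[0],key=cv2.contourArea);print("tray",cv2.boundingRect(c),cv2.minAreaRect(ray(f,T,c.reshape(-1,2),.014)[:,:2].astype(np.float32)))
E
```

```text
[261 191  27  15 361] [273.90581717 198.60110803]
bar ends/ctr @z.074,.082 [[ 0.51090354  0.01372407  0.076     ]
 [ 0.51217844 -0.01168837  0.076     ]
 [ 0.51154138  0.00101862  0.076     ]]
bar cloud [0.51243882 0.00150669 0.07995635]
lid ((0.5817674994468689, 0.004611710086464882), (0.07892973721027374, 0.05011041834950447), 2.9445955753326416) [[ 0.54299981 -0.02039768  0.05553513]
 [ 0.62082062  0.02968953  0.05913789]]
plate ((0.5806649923324585, 0.005139242857694626), (0.22990605235099792, 0.0806739404797554), 2.7656261920928955)
tray (400, 100, 160, 151) ((0.5298423171043396, -0.22685593366622925), (0.1690749078989029, 0.15532827377319336), 1.8404690027236938)
```

```bash
python3 - <<'E'
from h import *
o=down(2.9);a=np.radians(2.9);u=np.array([np.cos(a),np.sin(a),0])
b=np.array([.5120,.0012,.074]); off=np.array([0,0,-.0207])
arm.grip(.05,40)
arm.line_to(b+off+[0,0,.05],o,feed=.15)
print(arm.line_to(b+off,o,feed=.08,force_limit=8))
arm.grip(.0,40)
print("open",arm.read_opening(),arm.read_position(),arm.read_contact_force(),arm.read_time())
for i,t in enumerate([.12,.24,.36]):
    p=b+u*.155*(1-np.cos(t))+[0,0,.155*np.sin(t)]
    arm.line_to(p+off,o,feed=.1)
    print(t,arm.read_opening(),arm.read_contact_force(),arm.read_position()-p-off)
f=grab_frame("side");cv2.imwrite("pics/s1.png",cv2.resize(f["img"][120:320,130:380],None,fx=3,fy=3))
E
```

```text
False
open 0.025047398637337005 [0.51241193 0.00187734 0.05399366] [-0.05176749  0.70723469  3.32821376] 5.05
0.12 0.025258695481743632 [ 2.10096227  2.31329845 -5.31543481] [ 0.00015985  0.00060625 -0.00030625]
0.24 0.02537753984852379 [ 1.34584747  3.97931468 -4.79429731] [-0.00028161  0.00051074 -0.00040524]
0.36 0.02500353325096352 [ 0.8388477   5.13238614 -3.3483892 ] [-0.00073508  0.00051038 -0.00041731]
```

View pics/s1.png

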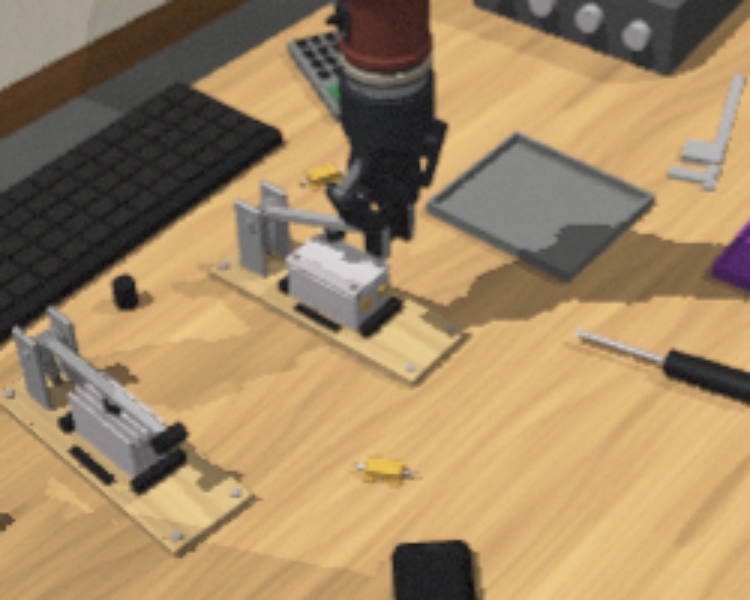

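The side view shows the arm lifted in the fingers, with the box still in its jig. I'll carry on along the arc.

```bash
python3 - <<'E'
from h import *
o=down(2.9);a=np.radians(2.9);u=np.array([np.cos(a),np.sin(a),0]);n=np.array([-u[1],u[0],0])
b=np.array([.5120,.0012,.074]); off=np.array([0,0,-.0207])
dy=0
for t in [.5,.65,.8,.95,1.1,1.25,1.4,1.55,1.65]:
    p=b+u*.155*(1-np.cos(t))+[0,0,.155*np.sin(t)]+n*dy
    arm.line_to(p+off,o,feed=.12); F=arm.read_contact_force()
    print(t,round(arm.read_opening(),4),np.round(F,1),round(dy,4))
    if abs(F@n)>5: dy+=.0005*np.sign(F@n)
    if np.linalg.norm(F)>30: print("stop");break
else:
    arm.grip(.06)
    arm.pause(.3)
    arm.line_to(arm.read_position()+[0,0,.08],feed=.15)
print(arm.read_contact_force(),arm.read_time())
f=grab_frame("side");cv2.imwrite("pics/s2.png",cv2.resize(f["img"][100:300,130:380],None,fx=3,fy=3))
E
```

```text
0.5 0.0251 [-1.8  4.5 -2.8] 0
0.65 0.0251 [-3.8  5.3 -0.9] 0
0.8 0.0252 [-3.   3.3  2.8] 0.0005
0.95 0.0247 [-2.6  2.9  4.8] 0.0005
1.1 0.0254 [-0.4  3.   4.8] 0.0005
1.25 0.0251 [0.6 3.4 5.1] 0.0005
1.4 0.0253 [0.8 3.  4.5] 0.0005
1.55 0.025 [0.7 2.6 4. ] 0.0005
1.65 0.0252 [1.6 3.6 4.7] 0.0005
[-0.25805384  1.02029671 -1.33213749] 10.5167
```

View pics/s2.png

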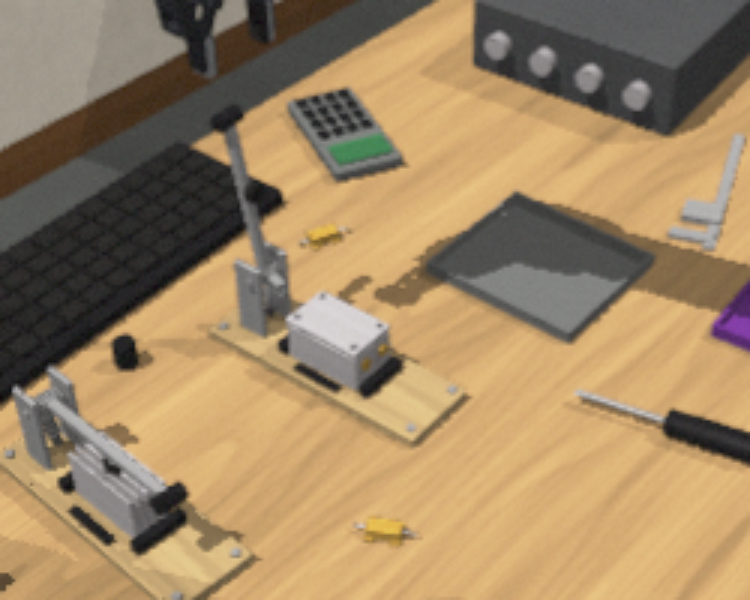

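The side view shows the clamp arm standing upright with its bar at (228,118), and the box still in its jig at (338,338). Next I'll grip the box 18 mm off centre toward the robot, so the wrist camera clears the raised arm.

```bash
python3 - <<'E'
from h import *
o=down(2.9);a=np.radians(2.9);u=np.array([np.cos(a),np.sin(a),0])
g=np.array([.5818,.0046,0])-.018*u
arm.line_to([g[0],g[1],arm.read_position()[2]],o,feed=.2)
arm.grip(.075,50)
arm.line_to(g+[0,0,.07],o,feed=.2)
print("touch",arm.line_to(g+[0,0,.021],o,feed=.07,force_limit=8),arm.read_position())
F0=arm.read_contact_force()
arm.grip(0,50); print(arm.read_opening(),F0,arm.read_contact_force())
if arm.read_opening()>.04:
    arm.line_to(g+[0,0,.041],o,feed=.06)
    arm.line_to(g+[0,0,.14],o,feed=.15)
    print(arm.read_opening(),arm.read_contact_force()-F0)
    f=grab_frame("side");cv2.imwrite("pics/s3.png",cv2.resize(f["img"][60:260,150:400],None,fx=3,fy=3))
print(arm.read_time())
E
```

```text
touch False [0.56411844 0.00375231 0.02110063]
0.049590687020389226 [-0.2758696   1.1148528  -0.16463671] [-0.42005987 -0.7564106   3.23028312]
0.049320848313838435 [ 0.3593593  -1.16586097 -3.14013532]
15.3583
```

View pics/s3.png

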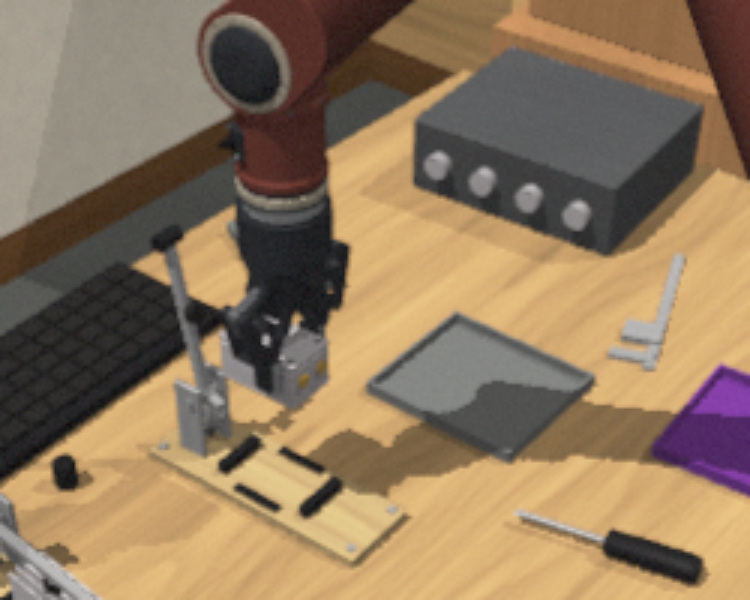

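The box is held level at (275,365), the jig is empty, and the clamp arm is up at (180,290). Now I'll place it in the grey tray.

```bash
python3 - <<'E'
from h import *
o=down(1.84);a=np.radians(1.84);u=np.array([np.cos(a),np.sin(a),0])
g=np.array([.5297,-.2275,0])-.018*u
p=arm.read_position(); arm.line_to([p[0]-.06,p[1],p[2]],feed=.15)
arm.line_to(g+[0,0,.14],o,feed=.18)
arm.line_to(g+[0,0,.03],o,feed=.12)
print("touch",arm.line_to(g+[0,0,.011],o,feed=.03,force_limit=3),arm.read_position(),arm.read_contact_force(),arm.read_opening())
arm.grip(.075,20); arm.pause(.2)
arm.line_to(g+[0,0,.15],o,feed=.15)
arm.line_to(g+[-.08,0,.25],o,feed=.2)
arm.pause(.3)
T=pose();f=grab_frame("wrist");T=T@np.array(f["hand_eye"]);P=cloud(f,T)
d=P-np.array([.5297,-.2275,0]);m=(abs(d[...,0])<.08)&(abs(d[...,1])<.07)&(P[...,2]>.035)&(P[...,2]<.07)
q=P[m];print("lid",cv2.minAreaRect(q[:,:2].astype(np.float32)),"z med",np.median(q[:,2]))
t=q[abs(q[:,2]-np.median(q[:,2]))<.004];c=np.linalg.lstsq(np.c_[t[:,:2],np.ones(len(t))],t[:,2],rcond=None)[0];print("slope",c)
s=grab_frame("side");v=np.hstack([cv2.resize(f["img"],(400,300)),cv2.resize(s["img"],(400,300))]);cv2.imwrite("pics/end.png",v)
print(arm.read_time(),arm.read_contact_force())
E
```

```text
touch True [ 0.5115791  -0.22809037  0.01365796] [-0.223528    0.64153869  4.16666049] 0.049676919421046115
lid ((0.5271826982498169, -0.2274610847234726), (0.08142945170402527, 0.05008026957511902), 1.4792824983596802) z med 0.04936446070079864
slope [ 0.00320534 -0.0005016   0.04755269]
21.8 [-0.22235675  0.69399508 -0.62434644]
```

View pics/end.png

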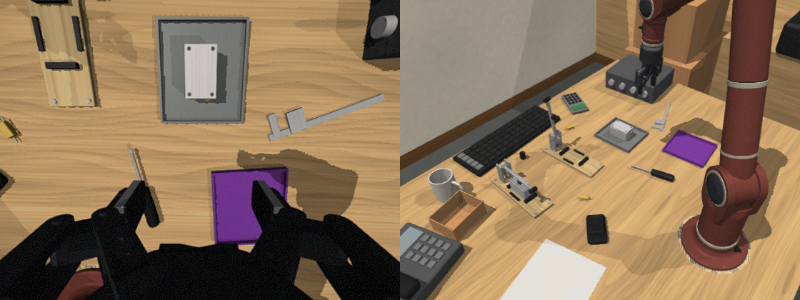

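The pictures show the box lid up and flat in the grey tray (wrist view 200,70; side view 622,130), the clamp arm still upright (side 548,118), and the robot clear. Handing in.

```bash
python3 -c "
from h import *
order.job_done()"
```

```text
the job is handed in; nothing more can be done
```

The plain box is now lying flat in the grey tray and its clamp is standing open. I handed the job in at about 22 s of the 48 s allowed; no verdict is reported.

- **Clamp:** I pinched the cross-bar and followed its arc up to about 1.65 rad, then let go. It stayed upright by itself with the box still in its jig. I judged this from the pictures only, because the joint angle can't be read.
- **Box:** I gripped it 18 mm off centre towards the robot to keep the wrist camera clear of the raised arm. I lowered it into the tray until about 3 N of contact, then released it.
- **Last checks:**
  - The lid centre is about 3 mm from the tray's middle.
  - The lid is 49 mm above the desk against an expected 50 mm, with a slope under 0.01 rad.
  - The clamp is still up and the robot touches nothing.
- **Disagreements:** No check failed. The top and wrist views differed by about 5 mm on the bar's position, and I used the closer wrist view. I saw up to about 5 N of sideways force while lifting the arm, which caused no trouble.

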